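# Fill the round pan of the bottle mixer and start it

## Task

The bottle mixer must run with a full pan, so that the seven bottles hold one another upright. Stand the two amber bottles from the bench in the gap in its round pan, so that all seven stand upright on the pan's floor in one close cluster, and knock nothing over. Only when the pan is full and you have let go, push the mixer's round start key fully down, and let it spring back up.

Things in the scene. Friction and masses are not known exactly. Their poses are not given: they have to be found in the camera images.
- mixer: bottle mixer, a low white housing (226 mm deep, 325 mm wide, 48 mm high) fixed to the bench. Origin on the bench top, below the axis of its round pan; x to its back, y to its left, z up. Along its right edge stands a console, 200 mm deep and 76 mm wide, centred 164 mm to -y of the origin; its top is 104 mm above the bench.
- pan: round open aluminium pan on the mixer, fixed. Inside diameter 186 mm at the floor and most of the wall, rim turned out a little, 44 mm above the floor; outside diameter at the rim 197 mm. Origin at the centre of the upper side of its floor, 64 mm above the bench; z up, x and y have no visible mark. Seven bottles fit: one in the middle and six round it, their axes 57 to 64.5 mm from the pan's axis and at least 57 mm from one another. Five already stand in it.
- bottle_mid: amber screw-cap bottle, the same make as the other six: body 57 mm in diameter from the foot to 76 mm, then shoulder and white cap, 37 mm in diameter up to the top at 114 mm; about 0.19 kg. Origin at the centre of its underside, z up its axis. Stands loose in the middle of the pan.
- bottle_rim1: amber screw-cap bottle, the same make as the other six: body 57 mm in diameter from the foot to 76 mm, then shoulder and white cap, 37 mm in diameter up to the top at 114 mm; about 0.19 kg. Origin at the centre of its underside, z up its axis. Stands loose in the pan, at the rim; the four of the rim follow one another, about 60 degrees apart, and leave a gap for two bottles.
- bottle_rim2: amber screw-cap bottle, the same make as the other six: body 57 mm in diameter from the foot to 76 mm, then shoulder and white cap, 37 mm in diameter up to the top at 114 mm; about 0.19 kg. Origin at the centre of its underside, z up its axis. Stands loose in the pan, at the rim; the four of the rim follow one another, about 60 degrees apart, and leave a gap for two bottles.
- bottle_rim3: amber screw-cap bottle, the same make as the other six: body 57 mm in diameter from the foot to 76 mm, then shoulder and white cap, 37 mm in diameter up to the top at 114 mm; about 0.19 kg. Origin at the centre of its underside, z up its axis. Stands loose in the pan, at the rim; the four of the rim follow one another, about 60 degrees apart, and leave a gap for two bottles.
- bottle_rim4: amber screw-cap bottle, the same make as the other six: body 57 mm in diameter from the foot to 76 mm, then shoulder and white cap, 37 mm in diameter up to the top at 114 mm; about 0.19 kg. Origin at the centre of its underside, z up its axis. Stands loose in the pan, at the rim; the four of the rim follow one another, about 60 degrees apart, and leave a gap for two bottles.
- bottle_a: amber screw-cap bottle, the same make as the other six: body 57 mm in diameter from the foot to 76 mm, then shoulder and white cap, 37 mm in diameter up to the top at 114 mm; about 0.19 kg. Origin at the centre of its underside, z up its axis. Stands on the bench at the start, to the left of the mixer. To be packed.
- bottle_b: amber screw-cap bottle, the same make as the other six: body 57 mm in diameter from the foot to 76 mm, then shoulder and white cap, 37 mm in diameter up to the top at 114 mm; about 0.19 kg. Origin at the centre of its underside, z up its axis. Stands on the bench at the start, to the left of the mixer, farther from the robot. To be packed.
- start_key (a joint): travel of the sprung start key, in m: 0 = up, 0.008 = fully down at its stop. It yields to about 3 N and needs about 7 N at the stop; it springs back by itself and is pressed straight down.
- start_key_top (a point): centre of the flat top of the start key, a round grey key 33 mm in diameter in a steel collar on the top of the mixer's console; it stands 16 mm above the collar and about 123 mm above the bench when up.
- timer: small square bench timer, 62 x 62 x 20 mm, loose bystander; origin at the centre of its underside.
- beaker_50: small glass beaker, 46 mm in diameter, 57 mm high, loose bystander; origin at the centre of its underside.
- petri: closed petri dish, 58 mm in diameter, 15 mm high, loose bystander; origin at the centre of its underside.

How it is judged:
By the outcome, as a careful person would: the job done as asked, in the order asked, and still so for the second after the job is handed in, with the robot touching nothing.
It also fails if it takes over 64 s, if anything falls off the work surface, if the arm or the gripper's body presses on something with over 40 N, if the wrist force passes 120 N, or if a joint passes its speed limit or range.

## Robot

A 6-joint arm with a two-finger parallel gripper is mounted at the origin on a cart in front of the work surface, level with it; the furniture and walls round the work are solid. World frame = base frame: x ahead of the robot, y to its left, z up, the work surface at z = 0. Lengths are in m, angles in rad, forces in N, time in s.
With the tool pointing down it reaches from about 0.375 to 0.825 m from the base axis. Payload 5.5 kg.
Tool frame: the origin (TCP) lies on the mounting face of the last link; the fingertips stand 173 mm ahead of it and the grasp point (between the pads) lies 155 mm ahead of it; z points along the fingers, y is the line along which they close (so a half turn about z gives the same grasp; the last joint's range is limited). The gripper opens to 85 mm and grips with 20 to 120 N. Pads are 22 mm wide; open, the fingers measure 114 mm over their backs; the gripper's body (76 mm by 85 mm) begins 54 mm behind the grasp point. The pads swing forward as they close: fully open they stand 13 mm farther back than shut.
Start: joints at [1.17, 0.314, -0.047, 1.21, 0, 1.571], TCP at [0.234, 0.552, 0.405] pointing down, gripper open.
Joint ranges: [-2.67, 2.67], [-0.69, 1.73], [-1.03, 1.25], [-2.08, 2.16], [-1.42, 1.45], [-3.14, 3.14]. Speed limits (rad/s): [2.39, 2.39, 3.01, 3.14, 3.14, 3.14].

## Interface

Orientations are given as a 3x3 rotation matrix whose columns are the frame's x, y, z axes.
In Python, from bench import manip, telemetry, vision gives the robot as it stands. Calls block until the motion is done:
- manip.reach(position, orientation): joint-space move of the TCP to a pose.
- manip.move_l(position, rotation=None, rate=0.15, threshold=None): straight line of the TCP; rotation=None keeps the orientation; rate is the mean speed in m/s. With threshold (N) it stops when the force on the tool has changed by that much, and returns True; else False.
- manip.goto_joints(angles): joint-space move.
- manip.grip(opening, grasp_force=None): opening from 0.0 (shut) to 1.0 (fully open); grasp_force is the grip in N (None keeps the last); returns when the fingers have stopped.
- manip.dwell(seconds).
- manip.inverse_kinematics(position, orientation): joint angles nearest the present ones, or None.
- telemetry.sense(): the state.
- vision.capture(name): name is "scene" or "side" or "wrist"; returns the picture (480x640x3 uint8, red, green, blue); there is no depth.
- vision.get_calibration(name): a dict with "fx", "fy", "cx", "cy" (pixels), "world_from_camera" (4x4, takes a point from camera to world coordinates); the wrist camera has in their place "hand_eye" (4x4, takes a point from camera to tool coordinates, whose origin is the TCP and whose axes are the flange's). Camera axes: x right, y down, z forward; pixel columns grow to the right and rows downward; lengths in m; the calibration is good to about 2 mm. A picture is of the moment at which its call begins: read the wrist's pose just before it. get_calibration takes no time and is no camera call.
A pose or a line that the arm cannot do raises manip.PlanningError and nothing moves.
- manip.job_done(): hands the job in; it is judged then, once.
The state is a dict: "time_s": time; "qpos": joint angles; "joint_vel": joint speeds; "tau": joint torques, N m; "tcp_pos": TCP position; "tcp_rot": TCP orientation; "contact_force": force on the tool from outside, world axes, zero at the start; "ft_torque": the same for the moment, N m; "width": opening from 0.0 (shut) to 1.0 (fully open); "finger_force": force on a finger pad.
Only numpy, scipy, OpenCV 4.12 (cv2) and the standard library are available. Lean on these libraries where they do the work, as an engineer would, in place of code of your own. Each camera call takes 0.05 s, during which the arm holds its last target. There are 200 camera calls.

## Working session

There is one attempt and no reset: what is moved stays moved. The work goes in short steps, each a Python script; the robot and the scene stay as the last script left them, time stands still between calls to the robot, and variables do not carry over. Pictures are saved under pics/ and viewed, at most 10 in all, crops included, and the job is handed in when it is done.

```bash
mkdir -p pics; ls; python3 - <<'E'
from bench import manip, telemetry, vision
import cv2, numpy as np
np.set_printoptions(precision=4,suppress=True)
for n in ("scene","side","wrist"):
    im=vision.capture(n); cv2.imwrite(f"pics/{n}0.png",im[:,:,::-1]); print(n,vision.get_calibration(n))
s=telemetry.sense(); print(s)
E
```

```text
pics
scene {'fx': 479.96289643786963, 'fy': 479.96289643786963, 'cx': 317.12851233413267, 'cy': 238.37070172106473, 'world_from_camera': array([[ 0.481 , -0.6972,  0.5316,  0.0752],
       [-0.8767, -0.3847,  0.2888, -0.1337],
       [ 0.0032, -0.6049, -0.7963,  0.8703],
       [ 0.    ,  0.    ,  0.    ,  1.    ]])}
side {'fx': 581.4070495210216, 'fy': 581.4070495210216, 'cx': 316.7783955898205, 'cy': 231.93402764163076, 'world_from_camera': array([[ 0.8741,  0.3517, -0.3351,  0.9586],
       [ 0.4858, -0.6295,  0.6064, -0.5207],
       [ 0.0023, -0.6928, -0.7211,  0.884 ],
       [ 0.    ,  0.    ,  0.    ,  1.    ]])}
wrist {'fx': 339.1379264006009, 'fy': 339.1379264006009, 'cx': 318.81484349164856, 'cy': 239.05499206527608, 'hand_eye': array([[-0.0006, -0.9562, -0.2928,  0.0764],
       [ 1.    , -0.0002, -0.0014,  0.0017],
       [ 0.0013, -0.2928,  0.9562,  0.0318],
       [ 0.    ,  0.    ,  0.    ,  1.    ]])}
{'time_s': 0.15, 'qpos': array([ 1.17  ,  0.3141, -0.0478,  1.2102,  0.    ,  1.5708]), 'joint_vel': array([-0.0004, -0.0002,  0.0026, -0.0003, -0.0016, -0.0001]), 'tau': array([ -0.    , -54.0043,  34.0061,   0.0132,   0.    ,   0.    ]), 'tcp_pos': array([0.234 , 0.5523, 0.404 ]), 'tcp_rot': array([[-0.9207,  0.3902, -0.0006],
       [ 0.3902,  0.9207, -0.0012],
       [ 0.    , -0.0013, -1.    ]]), 'contact_force': array([ 0.0397, -0.6392, -0.2776]), 'ft_torque': array([-0.0106,  0.0425,  0.0042]), 'finger_force': 0.0, 'width': 0.9990848747297009}
```

View pics/scene0.png

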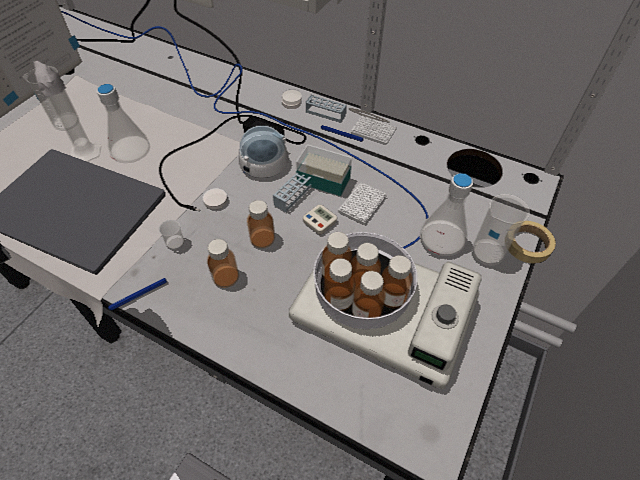

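View pics/side0.png

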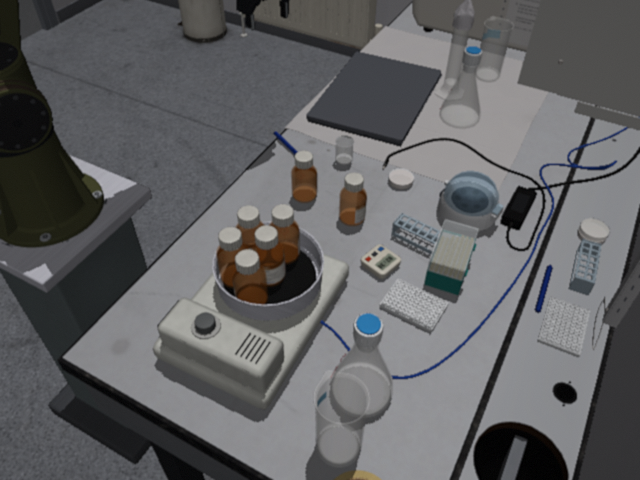

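The scene view shows loose bottle caps at (218,248) and (259,209). The pan caps are at (338,242), (368,254), (399,267), (341,270) and (372,283), and the key is at (445,315). The gap is at the pan's far side, and the side view agrees: its dark floor shows at (295,275).

```bash
cat > h.py <<'E'
from bench import manip, telemetry, vision
import cv2, numpy as np
np.set_printoptions(precision=4,suppress=True)
def campose(n):
    c=vision.get_calibration(n)
    if n!="wrist": return c,c["world_from_camera"]
    s=telemetry.sense(); T=np.eye(4); T[:3,:3]=s["tcp_rot"]; T[:3,3]=s["tcp_pos"]
    return c,T@c["hand_eye"]
def cast(c,T,uv,z):
    uv=np.atleast_2d(uv).astype(float)
    d=np.c_[(uv[:,0]-c["cx"])/c["fx"],(uv[:,1]-c["cy"])/c["fy"],np.ones(len(uv))]@T[:3,:3].T
    o=T[:3,3]; return o+d*((z-o[2])/d[:,2])[:,None]
def proj(c,T,P):
    p=(np.atleast_2d(P)-T[:3,3])@T[:3,:3]
    return np.c_[c["fx"]*p[:,0]/p[:,2]+c["cx"],c["fy"]*p[:,1]/p[:,2]+c["cy"]]
def Rdown(a):  # tool down, closing axis (y) at angle a in the world xy plane
    y=np.array([np.cos(a),np.sin(a),0]); z=np.array([0,0,-1.]); return np.c_[np.cross(y,z),y,z]
E
python3 - <<'E'
from h import *
for n,a,p,k in (("scene",[(218,246),(259,207)],[(338,240),(368,251),(399,264),(341,267),(372,280)],(446,311)),
  ("side",[(304,157),(353,180)],[(283,213),(266,234),(247,258),(248,213),(230,236)],(206,319))):
    c,T=campose(n)
    print(n,"loose",cast(c,T,a,.114)); print(cast(c,T,p,.178),"key",cast(c,T,k,.123))
E
```

```text
scene loose [[0.47   0.3012 0.114 ]
 [0.5934 0.286  0.114 ]]
[[ 0.5523  0.0826  0.178 ]
 [ 0.5562  0.0247  0.178 ]
 [ 0.557  -0.0344  0.178 ]
 [ 0.5026  0.0512  0.178 ]
 [ 0.5044 -0.007   0.178 ]] key [[ 0.5429 -0.1377  0.123 ]]
side loose [[0.4715 0.3042 0.114 ]
 [0.594  0.2889 0.114 ]]
[[ 0.557   0.0843  0.178 ]
 [ 0.5584  0.0273  0.178 ]
 [ 0.5605 -0.0329  0.178 ]
 [ 0.504   0.0546  0.178 ]
 [ 0.5084 -0.006   0.178 ]] key [[ 0.5445 -0.1338  0.123 ]]
```

```bash
python3 - <<'E'
from h import *
manip.reach([.53,.295,.47],Rdown(np.pi/2)); cv2.imwrite("pics/w1.png",vision.capture("wrist")[:,:,::-1]); 
c,T=campose("wrist"); np.save("T1.npy",T)
manip.reach([.56,.026,.50],Rdown(np.pi/2)); cv2.imwrite("pics/w2.png",vision.capture("wrist")[:,:,::-1])
c,T=campose("wrist"); np.save("T2.npy",T); print(telemetry.sense()["time_s"],telemetry.sense()["qpos"])
cv2.imwrite("pics/w12.png",np.hstack([cv2.imread("pics/w1.png"),cv2.imread("pics/w2.png")])[:, :])
im=np.vstack([cv2.resize(cv2.imread(f"pics/w{i}.png"),(400,300)) for i in (1,2)]); 
E
```

```text
2.7833 [0.0485 0.2197 0.0439 1.3953 0.0005 0.0469]
```

View pics/w2.png

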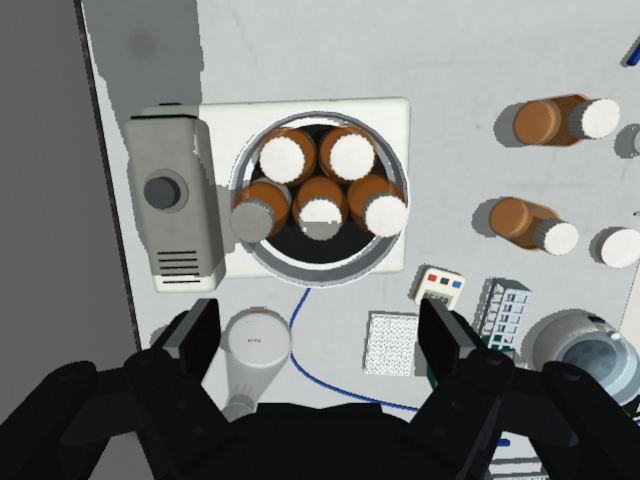

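View pics/w1.png

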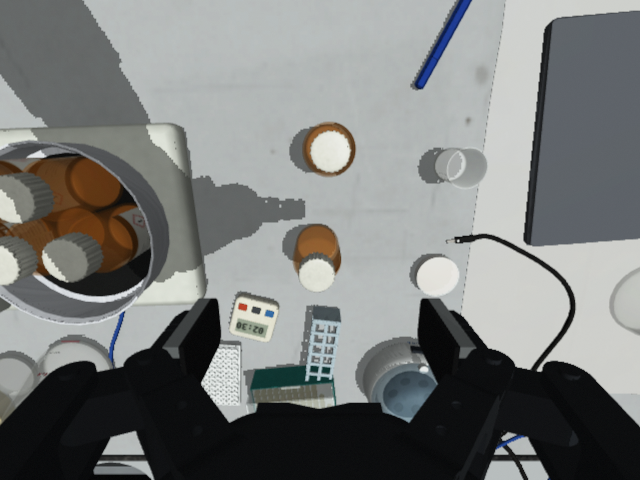

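In w2 the pan rim spans about columns 231–410 and rows 110–287. Its cap tops are near (287,158), (351,156), (252,220), (321,218) and (385,216), and the gap is below them at the far side. In w1 the loose caps are near (330,151) and (317,272).

```bash
cat > meas.py <<'E'
from h import *
def caps(im,c,T,guess,ztop,out=None):
    """refine cap-top centres: Hough circle near each projected guess, radius from the known 18.5 mm"""
    g=cv2.GaussianBlur(cv2.cvtColor(im,cv2.COLOR_BGR2GRAY),(3,3),0); vis=im.copy(); R=[]
    for P in guess:
        P=np.array([P[0],P[1],ztop]); u=proj(c,T,P)[0]; r=c["fx"]*.0185/((P-T[:3,3])@T[:3,2])
        x0,y0=(u-2.2*r).astype(int).clip(0); w=int(4.4*r); sub=cv2.resize(g[y0:y0+w,x0:x0+w],None,fx=4,fy=4,interpolation=cv2.INTER_CUBIC)
        h=cv2.HoughCircles(sub,cv2.HOUGH_GRADIENT_ALT,1,8,param1=200,param2=.3,minRadius=int(4*r*.9),maxRadius=int(4*r*1.12))
        if h is None: print("none at",P,u); R.append(None); continue
        h=h.reshape(-1,h.shape[-1]); q=(h[:,:2]+.5)/4-.5+[x0,y0]; k=np.argmin(np.linalg.norm(q-u,axis=1))
        R.append(cast(c,T,q[k],ztop)[0,:2]); print("guess",P[:2],"->",R[-1],"px",q[k],"r/exp",h[k,2]/4/r,"n",len(h))
        cv2.circle(vis,tuple(np.round(q[k]*16).astype(int)),int(h[k,2]*4),(0,255,0),1,shift=4)
    if out: cv2.imwrite(out,vis)
    return R
E
python3 - <<'E'
from meas import *
c=vision.get_calibration("wrist")
T=np.load("T1.npy"); caps(cv2.imread("pics/w1.png"),c,T,[(.471,.303),(.594,.2875)],.114,"pics/v1.png")
T=np.load("T2.npy"); im=cv2.imread("pics/w2.png")
caps(im,c,T,[(.555,.0835),(.557,.026),(.559,-.0335),(.503,.053),(.506,-.0065)],.178,"pics/v2.png")
p=cast(c,T,[(231,198),(410,198),(320,110),(320,287)],.108); print(p)
k=cast(c,T,[(162,192)],.123); print("key",k)
a=cv2.imread("pics/v2.png")[90:310,120:430]; cv2.imwrite("pics/v2c.png",cv2.resize(a,None,fx=2.5,fy=2.5,interpolation=cv2.INTER_CUBIC))
E
```

```text
guess [0.471 0.303] -> [0.4678 0.3074] px [329.375 151.375] r/exp 1.0126916175756793 n 2
guess [0.594  0.2875] -> [0.5927 0.2952] px [316.375 276.125] r/exp 0.9942801802431918 n 1
none at [0.555  0.0835 0.178 ] [380.5365 219.5558]
guess [0.557 0.026] -> [0.5536 0.0313] px [321.125 217.875] r/exp 1.0089208854121416 n 1
none at [ 0.559  -0.0335  0.178 ] [247.5949 223.7936]
guess [0.503 0.053] -> [0.5021 0.057 ] px [352.125 157.625] r/exp 1.0095089714424512 n 1
guess [ 0.506  -0.0065] -> [ 0.5033 -0.002 ] px [281.375 159.125] r/exp 1.0131905411337139 n 1
[[ 0.5485 -0.0648  0.108 ]
 [ 0.5483  0.1268  0.108 ]
 [ 0.4602  0.0303  0.108 ]
 [ 0.6525  0.0307  0.108 ]]
key [[ 0.5398 -0.1308  0.123 ]]
```

View pics/v2c.png

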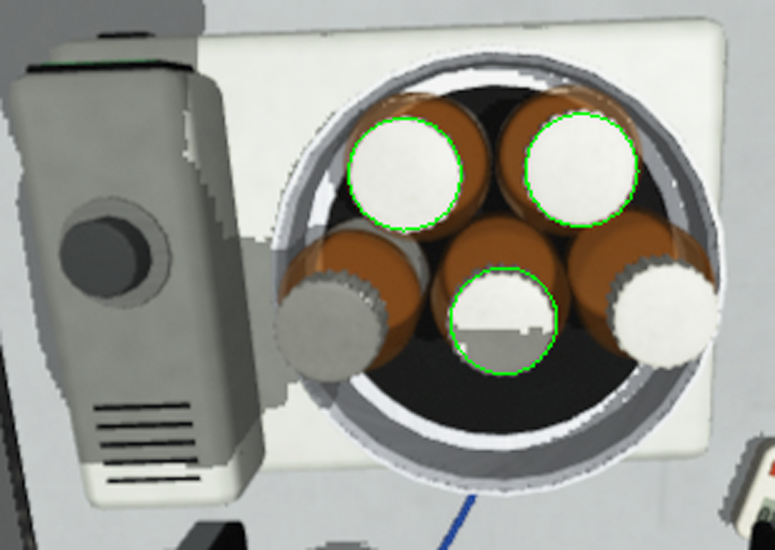

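```bash
python3 - <<'E'
from meas import *
a=np.array([.470,.304])
manip.reach([*a,.33],Rdown(0.0)); manip.grip(1.0)
print(manip.move_l([*a,.258],rate=.12,threshold=8))
manip.grip(0.0,25); s=telemetry.sense(); print(s["width"],s["finger_force"],s["tcp_pos"],s["contact_force"])
manip.grip(.75); p=s["tcp_pos"]; 
manip.move_l([*a,.258],Rdown(np.pi/2),rate=.1)
manip.grip(0.0,25); s=telemetry.sense(); print(s["width"],s["finger_force"],s["tcp_pos"],s["contact_force"],s["qpos"])
manip.grip(1.0); manip.move_l([*a,.33]); manip.reach([.53,.295,.47],Rdown(np.pi/2))
c,T=campose("wrist"); cv2.imwrite("pics/w3.png",vision.capture("wrist")[:,:,::-1])
print(telemetry.sense()["time_s"],telemetry.sense()["tcp_pos"])
caps(cv2.imread("pics/w3.png"),c,T,[a,(.594,.2875)],.114)
E
```

```text
False
0.4343942905300152 25.240181386470795 [0.4701 0.3041 0.2586] [-1.5339 -0.2699  5.2437]
0.4306315599506162 25.43195128440857 [0.47   0.3042 0.2581] [ 0.2609 -0.2578 -0.3425] [ 0.5742  0.3404 -0.3613  0.8687  0.0003  0.5742]
10.3917 [0.5296 0.2949 0.4678]
guess [0.47  0.304] -> [0.467  0.3087] px [332.125 150.375] r/exp 1.0073089592067854 n 1
guess [0.594  0.2875] -> [0.5937 0.2956] px [318.125 277.375] r/exp 1.0184355203913547 n 1
```

```bash
python3 - <<'E'
from meas import *
c,T=campose("scene"); print("pan centre scene",cast(c,T,[(366,280.5),(315,282),(417,280)],.108))
C=np.array([.5592,.0262]); t=C+.0615*np.array([np.cos(np.radians(-29)),np.sin(np.radians(-29))]); print("target",t)
a=np.array([.470,.304]); R=Rdown(np.radians(60))
manip.reach([*a,.33],R); manip.move_l([*a,.258],rate=.15); manip.grip(0.0,40)
s=telemetry.sense(); z0=s["tcp_pos"][2]; print(s["width"],z0)
manip.move_l([*a,.46],rate=.25); manip.reach([*t,.46],R); manip.dwell(.3)
print(telemetry.sense()["contact_force"],telemetry.sense()["width"])
manip.move_l([*t,.40],rate=.12)
hit=manip.move_l([*t,z0+.060],rate=.04,threshold=5); s=telemetry.sense(); print(hit,s["tcp_pos"],z0+.064,s["contact_force"],s["time_s"])
cv2.imwrite("pics/s4.png",vision.capture("side")[:,:,::-1][180:330,180:380])
cv2.imwrite("pics/w4.png",vision.capture("wrist")[:,:,::-1])
E
```

```text
pan centre scene [[ 0.5414  0.0151  0.108 ]
 [ 0.4925  0.0971  0.108 ]
 [ 0.5885 -0.0681  0.108 ]]
target [ 0.613  -0.0036]
0.4253865619386246 0.2588491302004341
[ 1.1777 -0.     -1.5629] 0.43412263359251707
True [ 0.613  -0.0036  0.3229] 0.3228491302004341 [0.3915 0.2146 4.3111] 17.1167
```

```bash
python3 - <<'E'
import cv2,numpy as np
a=cv2.imread("pics/w4.png"); b=cv2.resize(cv2.imread("pics/s4.png"),None,fx=4,fy=4,interpolation=cv2.INTER_CUBIC)
cv2.imwrite("pics/v4.png",np.hstack([cv2.resize(a,(400,300)),cv2.resize(b,(400,300))]))
E
```

```text
(no output)
```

View pics/v4.png

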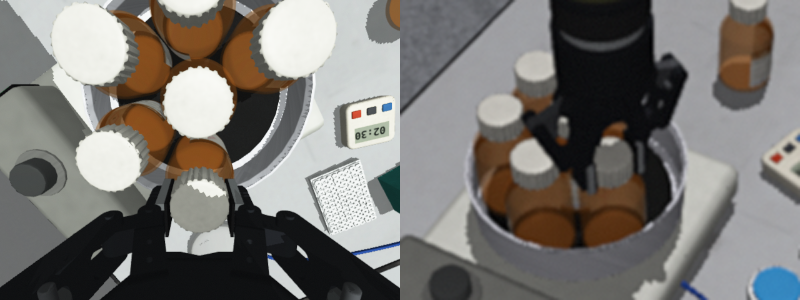

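The bottle stands on the pan floor in the right-hand gap slot, clear of its neighbours, and the left slot is still open. I'll release it and look from above.

```bash
python3 - <<'E'
from meas import *
p=telemetry.sense()["tcp_pos"]; 
manip.grip(.56); manip.move_l([p[0],p[1],.40],rate=.1); manip.reach([.56,.026,.50],Rdown(np.pi/2)); 
c,T=campose("wrist"); im=vision.capture("wrist")[:,:,::-1].copy(); cv2.imwrite("pics/w5.png",im)
g=np.array([(.555,.0835),(.557,.026),(.559,-.0335),(.503,.053),(.506,-.0065),(.613,-.0036)])+[-.003,.0046]
caps(im,c,T,g,.178,"pics/v5.png"); s=telemetry.sense(); print(s["time_s"])
cv2.imwrite("pics/v5c.png",cv2.resize(cv2.imread("pics/v5.png")[90:330,120:430],None,fx=2.5,fy=2.5,interpolation=cv2.INTER_CUBIC))
E
```

```text
guess [0.552  0.0881] -> [0.5517 0.088 ] px [387.375 215.625] r/exp 0.9964985620126096 n 1
guess [0.554  0.0306] -> [0.5537 0.0309] px [322.125 217.875] r/exp 0.9949625686291744 n 1
none at [ 0.556  -0.0289  0.178 ] [254.1955 220.4514]
guess [0.5    0.0576] -> [0.502  0.0566] px [353.125 157.375] r/exp 1.0072578882959724 n 1
guess [ 0.503  -0.0019] -> [ 0.5046 -0.0016] px [283.375 160.625] r/exp 1.0100724481339516 n 2
none at [0.61  0.001 0.178] [289.7672 277.0897]
19.0167
```

View pics/v5c.png

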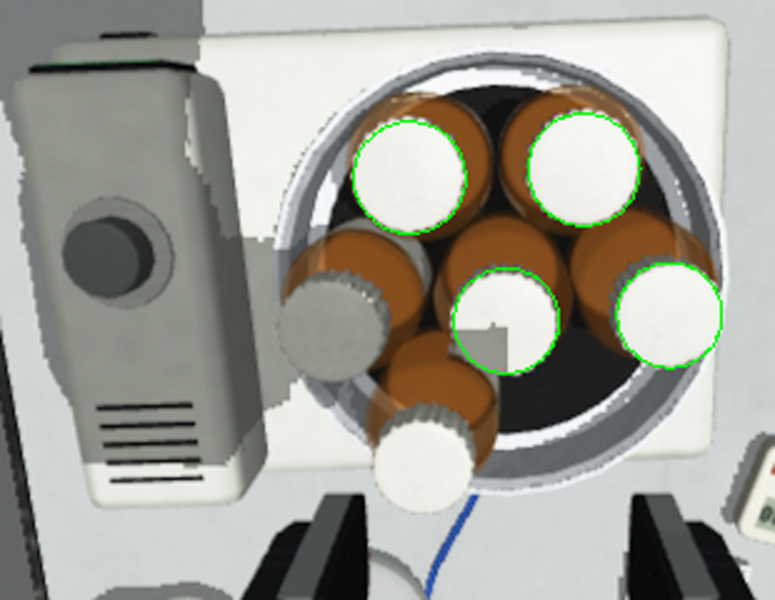

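Every pixel agrees with the corrected positions: the placed cap is at about (290,276), as predicted. Next is bottle b into the left slot.

```bash
python3 - <<'E'
from meas import *
C=np.array([.5592,.0262]); w=np.radians(32.8); t=C+.0615*np.array([np.cos(w),np.sin(w)]); print("target",t)
b=np.array([.595,.289]); R0=Rdown(np.radians(30)); R=Rdown(np.radians(120))
manip.grip(1.0); manip.reach([*b,.33],R0); print(manip.move_l([*b,.258],rate=.15,threshold=8)); manip.grip(0.0,25); manip.grip(.75)
manip.move_l([*b,.258],R,rate=.1); manip.grip(0.0,40)
s=telemetry.sense(); z0=s["tcp_pos"][2]; print(s["width"],z0)
manip.move_l([*b,.46],rate=.25); manip.reach([*t,.46],R); manip.dwell(.3)
print(telemetry.sense()["width"])
manip.move_l([*t,.40],rate=.12)
hit=manip.move_l([*t,z0+.060],rate=.04,threshold=5); s=telemetry.sense(); print(hit,s["tcp_pos"],z0+.064,s["contact_force"],s["time_s"])
cv2.imwrite("pics/w6.png",vision.capture("wrist")[:,:,::-1])
E
```

```text
target [0.6109 0.0595]
False
0.4347507947857671 0.25813379178333673
0.43208426825126267
True [0.6109 0.0596 0.322 ] 0.32213379178333673 [-0.2473  0.4718  5.3869] 28.9583
```

Bottle b is at floor height. I'll release it and check the pan from above.

```bash
python3 - <<'E'
from meas import *
p=telemetry.sense()["tcp_pos"]; 
manip.grip(.56); manip.move_l([p[0],p[1],.40],rate=.1); manip.reach([.56,.026,.50],Rdown(np.pi/2)); 
c,T=campose("wrist"); im=vision.capture("wrist")[:,:,::-1].copy(); cv2.imwrite("pics/w7.png",im)
print(telemetry.sense()["time_s"]); 
cv2.imwrite("pics/v7c.png",cv2.resize(im[90:330,120:430],None,fx=2.5,fy=2.5,interpolation=cv2.INTER_CUBIC))
E
```

```text
30.8083
```

View pics/v7c.png

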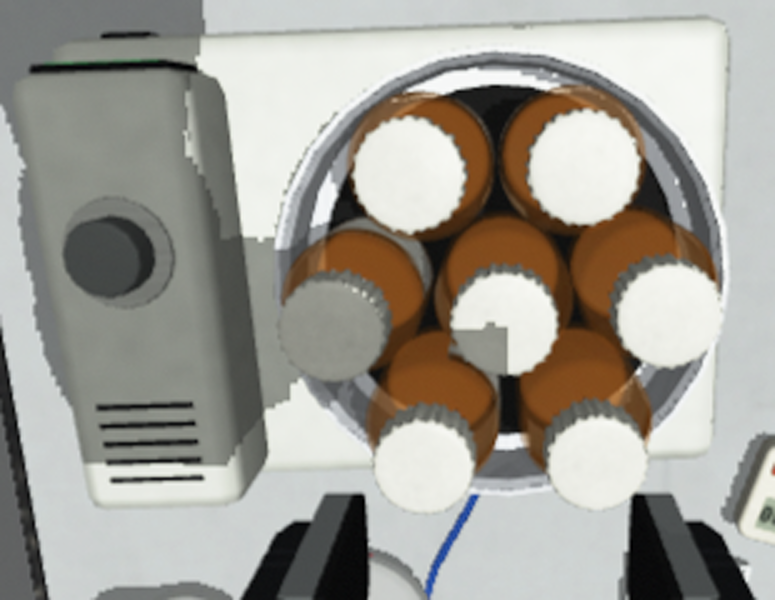

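All seven bottles stand upright in a ring round the middle one, with the two new caps at about (290,276) and (358,274). The key top is at about (161,193). Now I'll press the key.

```bash
python3 - <<'E'
from meas import *
c,T=campose("wrist"); print(cast(c,T,(161,193),.123)[0,:2]+[.003,-.0046])
k=[.5432,-.1355]; R=Rdown(np.pi/2)
manip.grip(0.0,25); manip.reach([*k,.34],R); manip.move_l([*k,.306],rate=.08)
z=.304; hit=manip.move_l([*k,.302],rate=.05)
hit=manip.move_l([*k,.275],rate=.02,threshold=14); s=telemetry.sense(); print(hit,s["tcp_pos"],s["contact_force"])
manip.dwell(.2); s=telemetry.sense(); print(s["tcp_pos"],s["contact_force"])
cv2.imwrite("pics/s8.png",vision.capture("side")[:,:,::-1])
manip.move_l([*k,.36],rate=.1); s=telemetry.sense(); print(s["contact_force"],s["time_s"])
manip.reach([.45,-.05,.45],R)
for n in ("scene","side"): cv2.imwrite(f"pics/{n}9.png",vision.capture(n)[:,:,::-1])
a=cv2.imread("pics/s8.png")[180:380,140:360]; b=cv2.imread("pics/side9.png")[180:380,140:360]
cv2.imwrite("pics/v9.png",cv2.resize(np.hstack([a,b]),None,fx=1.8,fy=1.8,interpolation=cv2.INTER_CUBIC))
E
```

```text
[ 0.5431 -0.1376]
True [ 0.5433 -0.1355  0.2886] [-1.4192  1.0861  6.6588]
[ 0.5433 -0.1355  0.2885] [-1.7383  0.0456  7.9541]
[-0.0549  0.0643 -0.8032] 34.9833
```

View pics/v9.png

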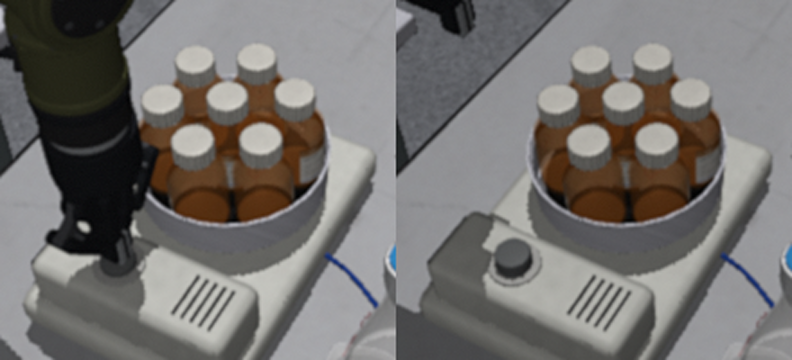

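The pan is still full and upright and the key is back up at (513,258) in the right half. The settled force of 8 N is only just over the stop force, so I'll press once more, a bit more firmly, to be sure it reached the stop.

```bash
python3 - <<'E'
from meas import *
k=[.5432,-.1365]; R=Rdown(np.pi/2)
manip.reach([*k,.33],R); manip.move_l([*k,.300],rate=.08)
for z in (.292,.290,.288,.286,.284):
    h=manip.move_l([*k,z],rate=.015,threshold=25); manip.dwell(.1); s=telemetry.sense(); print(z,h,s["tcp_pos"][2],s["contact_force"])
    if h or s["contact_force"][2]>18: break
manip.move_l([*k,.36],rate=.1); manip.reach([.45,-.05,.45],R); manip.dwell(.5)
cv2.imwrite("pics/side10.png",vision.capture("side")[:,:,::-1])
a,b=[cv2.imread(f"pics/side{i}.png")[180:400,140:360].astype(int) for i in (9,10)]; print("diff",(abs(a-b).max(2)>40).sum(),telemetry.sense()["time_s"])
E
```

```text
0.292 False 0.29237521244248726 [ 1.3105 -0.0249  4.9955]
0.29 False 0.2903943269512147 [ 1.2259 -0.0347  5.7595]
0.288 False 0.28854252701506894 [1.2511 0.3429 6.9252]
0.286 True 0.2884750442914194 [-0.7424  0.8379  6.8592]
diff 7 40.95
```

```bash
python3 -c "
from bench import manip
print(manip.job_done())"
```

```text
the job is handed in; nothing more can be done
None
```

The job is handed in at about 41 s: both bottles are in the gap and all seven stand upright in the pan. The start key was then pressed to its stop and sprang back; I pressed it a second time to be sure, and both presses stopped at the same height.

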